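Kick the finished cross-shaft out of the weld jig and load the next one

TASK

The cross-shaft in the blue weld jig is finished but still hot, so do not touch it: tip the red-ball stick over towards the run-off rails and hold it there until the shaft has rolled down to the end stops, then let the stick spring back to centre. Then draw the new shaft out of the rack by its protruding stub axle, lay it on the bench clear of the rack and let go, take it again across its square middle, and lower it into the jig's two slots until both stub axles rest on the bottom. Leave the stick at centre and the hot shaft at its end stops.

Things in the scene. Friction and masses are not known exactly. Their poses are not given: they have to be found in the camera images.
- jig: Blue weld jig, fixed. Origin on the bench top midway between its two slots; x along the seated axle (away from the robot at yaw 0), y towards the run-off rails (left at yaw 0), z up. Base y = -31 to 169 mm, x = +-91 mm. Between the slots (|x| < 45 mm) it is open down to the 8 mm base but for a 12 mm rock shaft along x at y = 65, z = 26 mm.
- slots (a point): Centre of a seated axle, jig (0, 0, 59) mm. Two 10 mm thick dropout plates at jig x = +-61 mm have open-topped slots 15.6 mm wide at y = 0 with rounded lips; slot bottoms 52 mm above the bench, lips 66 mm high on the run-off side, 82 mm on the other. End plates outside them, inner faces 161 mm apart, 85 mm high.
- runoff (a point): Centre of the hot shaft's axle when it lies against the end stops, jig (0, 142, 48) mm. From the run-off lips two rails at x = +-61 mm slope down to these rubber-faced stops, whose tops are 68 mm high.
- stick (a joint): Stick tilt, rad: 0 upright at centre, where it springs back when let go; + towards the run-off rails (jig +y); stops at +-0.42. It is one part with two yellow kick-out arms that rise under the stub axles as it tips to +; at about 0.3 the shaft goes over the lips, full tilt is sure; it takes 2 to 6 N at the ball. At centre the arms lie 2 mm below the slot bottoms.
- ball (a point): Centre of the red 30 mm ball on top of the 12 mm stick, 151 mm above the bench; free all round down to the boot. It swings in the jig's y-z plane, 125 mm from point stick_hinge. The grey console below it: jig x = -163 to -87, y = 10 to 120 mm, 62 mm high, with a rubber boot to 98 mm.
- stick_hinge (a point): Point on the stick's hinge axis straight below the upright ball, jig (-121, 65, 26) mm; the axis lies along the jig's x.
- hot_shaft: Finished cross-shaft with brown and blue heat colours, hot: 30 mm square steel tube 80 mm long with a round 14 mm stub axle 35 mm long at each end (150 mm overall), 0.3 to 0.5 kg. Origin in the middle of the axle line, x along it. It starts seated in the jig's slots; the robot must not touch it.
- new_shaft: New cross-shaft, bright steel, same shape, size and weight as the hot one. Origin in the middle of the axle line, x along it, symmetric. It starts flat in one of the rack's two bores, axle along the bore 18 mm above the bench, with the whole stub at its -x end and 1 to 8 mm of the square outside the mouth. Lying on the bench its axle is 15 mm up.
- rack: Dark steel stock rack, fixed: two 50 mm square tubes side by side, 120 mm long, 101 mm wide, 50 mm high, bores 44 mm wide, closed at the back. Origin under its centre; the open mouths face its -x side (to the robot at yaw 0) at x = -60 mm; bore centres at y = +-25 mm. The other bore holds a bare tube without stubs.

How it is judged:
By the outcome, as a careful person would: the job done as asked, in the order asked, and still so for the second after the job is handed in, with the robot touching nothing.
It also fails if it takes over 67 s, if anything falls off the work surface, if the arm or the gripper's body presses on something with over 40 N, if the wrist force passes 120 N, or if a joint passes its speed limit or range.

ROBOT

A 6-joint arm with a two-finger parallel gripper is mounted at the origin on a cart in front of the work surface, level with it; the furniture and walls round the work are solid. World frame = base frame: x ahead of the robot, y to its left, z up, the work surface at z = 0. Lengths are in mm, angles in degrees, forces in N, time in s.
With the tool pointing down it reaches from about 300 to 850 mm from the base axis. Payload 4.2 kg.
Tool frame: the origin (TCP) lies midway between the tips of the shut fingers; the grasp point (between the pads) lies 19 mm behind it (pinch_z is the distance from the TCP to the grasp point, in mm); z points along the fingers, y is the line along which they close (so a half turn about z gives the same grasp; the last joint's range is limited). The gripper opens to 91 mm and grips with 3 to 60 N. Pads are 32 mm wide; open, the fingers measure 118 mm over their backs; the gripper's body (76 mm by 178 mm) begins 60 mm behind the grasp point.
Start: joints at [-68.812, 18.312, 89.639, -0, 72.044, -1.146], TCP at [218.506, -531.882, 213.976] pointing down, gripper open.
Joint ranges: [-177.97, 177.97], [-48.28, 115.42], [12.27, 149.76], [-77.06, 257.06], [2.81, 150.46], [-146.56, 146.56]. Speed limits (degrees/s): [147.25, 147.25, 180, 180, 180, 180].

INTERFACE

Orientations are given as [roll, pitch, yaw] about the fixed x, y, z axes, in that order (R = Rz(yaw) Ry(pitch) Rx(roll)).
In Python, from workcell import * gives the robot as it stands.
- The arm moves only by the tool step_arm, never from a script. Its argument "steps" is a list of rows, each a list of 7 numbers: the turn, a rotation vector about the tool's x, y, z in degrees, then the shift along the tool's x, y, z in mm, then the opening, from 0 (shut) to 1 (fully open). In form: [[rx, ry, rz, x, y, z, hand], ...]. A call has exactly 8 rows; each row shifts and turns the commanded pose from where the row before left it, along the tool's axes as they then stand; what a row does not reach is not made up. A row lasts 1/8 s, in which the tool goes at most 62.5 mm and 10.7 degrees, less where a joint would pass 70% of its speed; a pose out of reach is approached as far as the arm can. A call is refused whole if a number of a shift passes 62.5 or a number of a turn 10.7, either way. A call with a gripper value outside its range is refused whole. The fingers move at their own pace and stop on an object; "force" is the grip in N (left out, the last holds). Time passes only in rows, so rows that do not move let the fingers close, or fill a call up. It gives the time, the measured TCP pose, the force, the opening and the grip force at its end, in the units of the state.
- state(): the state, without advancing time (a new reading comes with each control period).
- grab_frame(name): name is "side" or "top"; returns a dict with "image" (420x560x3 uint8, blue, green, red), "fovy" (degrees; the focal length in pixels is half the picture's height over the tangent of half this angle, whatever the lens; pixels are square), "cx", "cy" (the principal point, pixels), "dist" ([k1, k2, p1, p2, k3] as OpenCV has them; the pictures are not rectified), "origin" and "rotation" of the camera in the world. Camera axes: x right, y down, z forward; pixel columns grow to the right and rows downward; lengths in mm; the calibration is good to about 2 mm. A picture is of the moment at which its call begins. There is no depth.
- job_done(): hands the job in; it is judged then, once.
The state is a dict: "time_s": time; "qpos": joint angles; "qvel": joint speeds; "effort": joint torques, N m; "ee_pos": TCP position; "ee_rot": TCP orientation; "force": force on the tool from outside, world axes, zero at the start; "torque": the same for the moment, N m; "gripper_width": finger opening in mm; "gripper_force": force on a finger pad.
Only numpy, scipy, OpenCV 4.12 (cv2) and the standard library are available. Lean on these libraries where they do the work, as an engineer would, in place of code of your own. Each camera call takes 0.05 s, during which the arm holds its last target. There are 200 camera calls.

## Working session

There is one attempt and no reset: what is moved stays moved. The work goes in short steps, Python scripts to look and compute and a tool call to move; the robot and the scene stay as the last step left them, time stands still between calls to the robot, and variables do not carry over. Pictures are saved under pics/ and viewed, at most 10 in all, crops included, and the job is handed in when it is done.

Besides the shell and the picture viewer there is one more tool, called after "Emit:" by a JSON object that holds its "fn" and its "kwargs". step_arm: Moves the arm, as the interface text tells. Its arguments: {"type":"object","properties":{"steps":{"type":"array","items":{"type":"array","items":{"type":"number"}}},"force":{"type":"number"}},"required":["steps"]}

```bash
mkdir -p pics; ls; python3 - <<'E'
from workcell import *
import cv2
for n in("side","top"):
    f=grab_frame(n); cv2.imwrite(f"pics/{n}0.png",f["image"])
    print(n,{k:(v.tolist() if hasattr(v,'tolist') else v) for k,v in f.items() if k!="image"})
print(state())
E
```

```text
pics
side {'fovy': 56.48032379070321, 'cx': 281.94453692551053, 'cy': 205.5772676673416, 'dist': [-0.05036230546948349, 0.0, 0.0, 0.0, 0.0], 'origin': [623.6199052224814, 750.7158420781294, 405.2122602859551], 'rotation': [-109.22671346050575, 1.442314561327828, 175.3281890027225]}
top {'fovy': 50.20014720668365, 'cx': 281.53821187433425, 'cy': 207.57980899394414, 'dist': [-0.12180808624238076, 0.0, 0.0, 0.0, 0.0], 'origin': [420.6660221442228, -41.339338854241795, 987.6347409068765], 'rotation': [-170.32780367749294, 0.16788994780221733, -90.61378929149086]}
{'time_s': 0.1, 'qpos': array([-6.88117989e+01,  1.83485194e+01,  8.96984667e+01,  6.01091944e-05,
        7.20426424e+01, -1.14467314e+00]), 'qvel': array([-0.02075297, -0.12639584, -0.17246192,  0.10775758, -0.05913856,
       -0.03567546]), 'effort': array([ 2.03338736e-04, -4.13334167e+01, -2.32509828e+01,  7.27509381e-02,
        4.22123855e-02, -4.39471205e-05]), 'ee_pos': array([ 218.34756962, -531.4589025 ,  213.20534737]), 'ee_rot': array([-1.79910391e+02, -1.84764693e-03,  2.23328543e+01]), 'force': array([-0.33068253, -0.09843937, -0.37409348]), 'torque': array([0.0215056 , 0.05456092, 0.03702703]), 'gripper_force': 0.0, 'gripper_width': 91.6087911925136}
```

View pics/side0.png

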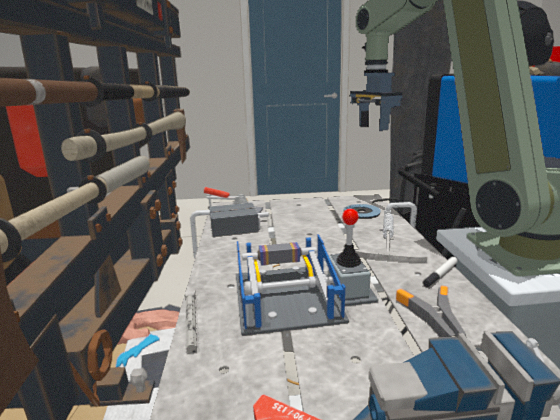

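View pics/top0.png

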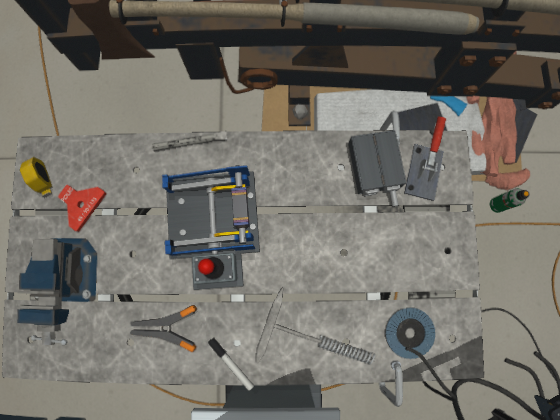

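The side view shows the jig (~290,280), the red ball at (350,215) and the rack at about (235,220). In the top view the jig is around (212,210), the ball at (208,267) and the rack at (378,163). I'll enlarge both.

```bash
python3 - <<'E'
import cv2, numpy as np
t=cv2.imread("pics/top0.png"); s=cv2.imread("pics/side0.png")
e=lambda im,x,y,w,h,k:cv2.resize(im[y:y+h,x:x+w],None,fx=k,fy=k,interpolation=cv2.INTER_CUBIC)
cv2.imwrite("pics/c1.png",np.hstack([e(t,155,155,110,140,4),e(t,340,125,80,140,4)[:, :320]]))
cv2.imwrite("pics/c2.png",np.hstack([e(s,230,195,150,140,4),e(s,200,195,48,140,4)])[:, :800])
E
```

```text
(no output)
```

View pics/c1.png

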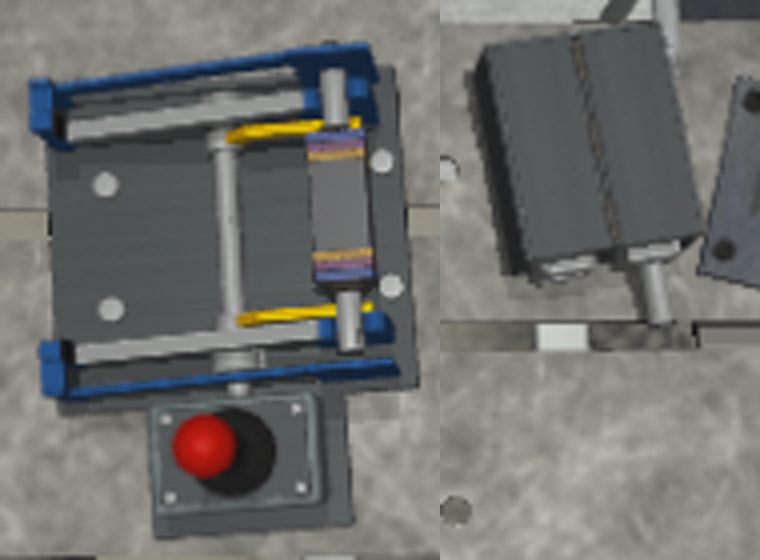

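View pics/c2.png

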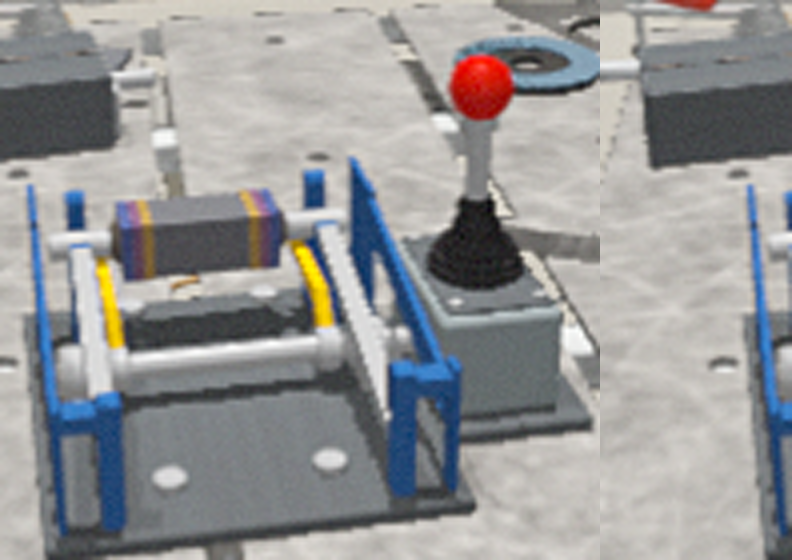

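The top crop gives the ball at (205,446), the hot shaft's stub ends at (333,70) and (350,348), the rack's top corners, and the new shaft's stub end at (660,322) in the right bore (y=-25). The side crop gives the ball at (482,87), stub ends at (52,243) and (347,222), and the rack and base corners. Next I fit the poses.

```bash
cat > h.py <<'E'
import numpy as np, cv2
from scipy.spatial.transform import Rotation as R
from scipy.optimize import least_squares
C={'side':(56.48032379070321,281.94453692551053,205.5772676673416,-0.05036230546948349,[623.6199,750.7158,405.2123],[-109.22671346,1.44231456,175.3281890]),
'top':(50.20014720668365,281.53821187433425,207.57980899394414,-0.12180808624238076,[420.6660,-41.3393,987.6347],[-170.327803677,0.16788994780,-90.61378929])}
def proj(c,P):
    fv,cx,cy,k,o,r=C[c]; f=210/np.tan(np.radians(fv/2))
    Rw=R.from_euler('xyz',r,degrees=True).as_matrix()
    q=(np.atleast_2d(P)-o)@Rw
    p,_=cv2.projectPoints(q.reshape(-1,1,3),np.zeros(3),np.zeros(3),np.array([[f,0,cx],[0,f,cy],[0,0,1.]]),np.array([k,0,0,0,0.]))
    return p.reshape(-1,2)
def w(pose,L):
    a=np.radians(pose[2]); c,s=np.cos(a),np.sin(a); L=np.atleast_2d(L)
    return np.c_[pose[0]+c*L[:,0]-s*L[:,1],pose[1]+s*L[:,0]+c*L[:,1],L[:,2]]
def fit(obs,p0):
    # obs: (cam, local, pixel)
    fn=lambda p:np.concatenate([(proj(c,w(p,l))-np.array(u)).ravel() for c,l,u in obs])
    s=least_squares(fn,p0,loss='soft_l1'); return s.x,fn(s.x).reshape(-1,2)
def px(x0,y0,u,v,k=4): return ((u+.5)/k-.5+x0,(v+.5)/k-.5+y0)
E
python3 - <<'E'
from h import *
T=lambda u,v:px(155,155,u,v); S=lambda u,v:px(230,195,u,v)
obs=[('top',(-121,65,151),T(205,446)),('top',(75,0,59),T(333,70)),('top',(-75,0,59),T(350,348)),
('top',(40,15,74),T(306,135)),('top',(40,-15,74),T(362,130)),('top',(-40,15,74),T(314,280)),('top',(-40,-15,74),T(372,277)),
('top',(-91,-31,8),T(418,386)),('top',(91,-31,8),T(393,65)),
('side',(-121,65,151),S(482,87)),('side',(75,0,59),S(52,243)),('side',(-75,0,59),S(347,222)),('side',(91,169,8),S(48,550)),('side',(-91,169,8),S(472,500))]
p,r=fit(obs,[520,90,0]);print("jig",p);print(r.round(1).tolist())
T2=lambda u,v:px(340,125,u-440,v); S2=lambda u,v:px(200,195,u-600,v)
ob=[('top',(60,50.5,50),T2(490,47)),('top',(60,-50.5,50),T2(657,22)),('top',(-60,-50.5,50),T2(700,235)),('top',(-60,50.5,50),T2(530,262)),
('side',(60,50.5,0),S2(652,167)),('side',(60,50.5,50),S2(645,68)),('side',(-60,50.5,0),S(117,148)),('side',(-60,50.5,50),S(112,75))]
q,r=fit(ob,[600,-250,0]);print("rack",q);print(r.round(1).tolist())
for d in (95,98,101,104): print(d,proj('top',w(q,(-d,-25,18))),proj('side',w(q,(-d,-25,18))))
print('stub',T2(660,320),S(157,79)); print(w(q,[(-60,-25,18),(-98,-25,18)]))
print('ball,hinge,slot,runoff',w(p,[(-121,65,151),(-121,65,26),(0,0,59),(0,142,48)]))
E
```

```text
jig [580.09691101  47.0193611    4.30190305]
[[-0.5, -0.2], [-0.3, 0.9], [0.5, 1.3], [-0.3, -0.3], [0.1, -0.3], [0.3, 1.4], [0.4, 0.9], [0.2, 0.0], [0.2, -0.4], [-0.6, 0.3], [-0.9, 1.3], [-0.4, -0.4], [-1.6, 0.3], [1.3, -0.2]]
rack [ 684.15105121 -252.6223042     7.80106237]
[[-1.1, 0.2], [1.8, 0.4], [1.8, -0.5], [-1.3, -0.6], [0.4, -0.1], [0.5, 6.7], [-0.4, -0.3], [0.0, 0.3]]
95 [[394.43548819 203.00196017]] [[266.11947028 214.14311445]]
98 [[394.68791839 204.32185075]] [[267.1585611  214.03905273]]
101 [[394.94033527 205.64300935]] [[268.19658588 213.93509275]]
104 [[395.19273669 206.96542887]] [[269.23354402 213.83123459]]
stub (394.625, 204.625) (268.875, 214.375)
[[ 628.09968035 -285.53497386   18.        ]
 [ 590.45135804 -290.69286368   18.        ]]
ball,hinge,slot,runoff [[454.56204115 102.75979929 151.        ]
 [454.56204115 102.75979929  26.        ]
 [580.09691101  47.0193611   59.        ]
 [569.44522862 188.61929635  48.        ]]
```

Emit:
{"fn": "step_arm", "kwargs": {"steps": [[0, 0, 9, 0, 0, 0, 0], [0, 0, 9, 0, 0, 0, 0], [0, 0, 0, 26, -52, 0, 0], [0, 0, 0, 26, -52, 0, 0], [0, 0, 0, 26, -52, 0, 0], [0, 0, 0, 26, -52, 0, 0], [0, 0, 0, 26, -52, 0, 0], [0, 0, 0, 26, -52, 0, 0]], "force": 20}}

```text
time_s: 1.1
ee_pos: [350.7, -207.2, 213.8]
ee_rot: [180.0, -0.0, 4.3]
force: [0.4, -0.5, 1.4]
gripper_width: 14.1
gripper_force: 0.0
```

```bash
cat >> h.py <<'E'
JIG=[580.1,47.0,4.3]; RACK=[684.15,-252.6,7.8]
def tojig(P,F=JIG):
    a=np.radians(F[2]); d=np.array(P)-[F[0],F[1],0]
    return np.array([np.cos(a)*d[0]+np.sin(a)*d[1],-np.sin(a)*d[0]+np.cos(a)*d[1],d[2]])
def st(F=JIG):
    from workcell import state
    s=state(); print(s['time_s'],'pos',s['ee_pos'].round(1),'rot',s['ee_rot'].round(2),'local',tojig(s['ee_pos'],F).round(1),'F',s['force'].round(1),'T',s['torque'].round(2),'w',round(s['gripper_width'],1),'gf',round(s['gripper_force'],1),'q',s['qpos'].round(0))
E
python3 -c "from h import *; st()"
```

```text
1.1 pos [ 350.7 -207.2  213.8] rot [ 1.8e+02 -1.0e-02  4.3e+00] local [-247.8 -236.3  213.8] F [ 0.4 -0.5  1.4] T [ 0.01 -0.03 -0.01] w 14.1 gf 0.0 q [-32.   3. 109.   0.  68.  54.]
```

Emit:
{"fn": "step_arm", "kwargs": {"steps": [[0, 0, 0, 25, -48, 0, 0], [0, 0, 0, 25, -48, 0, 0], [0, 0, 0, 25, -48, 0, 0], [0, 0, 0, 25, -48, 0, 0], [0, 0, 0, 25, -48, 0, 0], [0, 0, 0, 0, 0, 45, 0], [0, 0, 0, 0, 0, 45, 0], [0, 0, 0, 0, 0, 0, 0]]}}

```text
time_s: 2.1
ee_pos: [454.1, 39.8, 121.2]
ee_rot: [-180.0, 0.5, 4.4]
force: [-0.1, -0.8, -0.2]
gripper_width: 0.2
gripper_force: 0.0
```

```bash
python3 - <<'E'
from h import *; st()
from workcell import *
t=grab_frame("top")["image"]; s=grab_frame("side")["image"]
e=lambda im,x,y,w,h,k:cv2.resize(im[y:y+h,x:x+w],None,fx=k,fy=k,interpolation=cv2.INTER_CUBIC)
cv2.imwrite("pics/c3.png",np.hstack([e(t,155,165,100,140,4),e(s,280,150,100,140,4)]))
E
```

```text
2.1 pos [454.1  39.8 121.2] rot [-180.      0.48    4.36] local [-126.2    2.3  121.2] F [-0.1 -0.8 -0.2] T [ 0.02 -0.04  0.  ] w 0.2 gf 0.0 q [  4.  13. 112.  -0.  55.  89.]
```

View pics/c3.png

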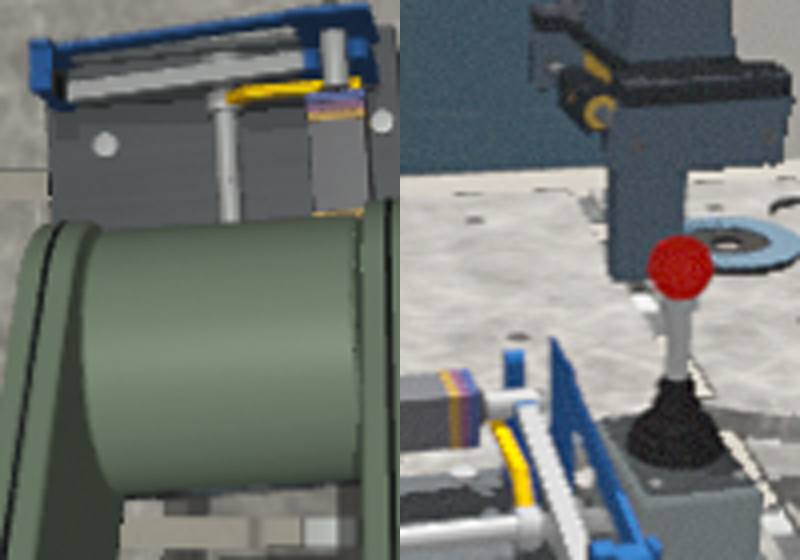

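The side crop shows the finger directly behind the red ball (ball at (681,268), fingertip at (645,280)). The hot shaft is still seated. Starting the push.

Emit:
{"fn": "step_arm", "kwargs": {"steps": [[0, 0, 0, 3, -16, 0, 0], [0, 0, 0, 0, -12, 0, 0], [0, 0, 0, 0, -8, 0, 0], [0, 0, 0, 0, -8, 0, 0], [0, 0, 0, 0, -8, 0, 0], [0, 0, 0, 0, -8, 0, 0], [0, 0, 0, 0, -8, 0, 0], [0, 0, 0, 0, -8, 0, 0]]}}

```text
time_s: 3.2
ee_pos: [453.9, 115.7, 123.3]
ee_rot: [179.9, 0.1, 4.3]
force: [1.4, -5.2, -2.8]
gripper_width: 0.2
gripper_force: 2.3
```

```bash
python3 -c "from h import *; st()"
```

```text
3.2 pos [453.9 115.7 123.3] rot [1.7993e+02 6.0000e-02 4.3500e+00] local [-120.7   78.   123.3] F [ 1.4 -5.2 -2.8] T [-0.82 -0.19 -0.02] w 0.2 gf 2.3 q [ 13.  14. 111.  -0.  56.  99.]
```

Emit:
{"fn": "step_arm", "kwargs": {"steps": [[0, 0, 0, 0, -4, 0, 0], [0, 0, 0, 0, -3, 0, 0], [0, 0, 0, 0, -2, 0, 0], [0, 0, 0, 0, 0, 0, 0], [0, 0, 0, 0, 0, 0, 0], [0, 0, 0, 0, 0, 0, 0], [0, 0, 0, 0, 0, 0, 0], [0, 0, 0, 0, 0, 0, 0]]}}

```text
time_s: 4.2
ee_pos: [453.3, 124.7, 123.9]
ee_rot: [180.0, 0.0, 4.3]
force: [-0.9, -4.1, -1.7]
gripper_width: 0.7
gripper_force: 1.9
```

```bash
python3 - <<'E'
from h import *; st()
from workcell import *
s=grab_frame("side")["image"]
cv2.imwrite("pics/c4.png",cv2.resize(s[180:340,225:385],None,fx=3,fy=3,interpolation=cv2.INTER_CUBIC))
E
```

```text
4.2 pos [453.3 124.7 123.9] rot [1.7999e+02 3.0000e-02 4.3300e+00] local [-120.6   87.   123.9] F [-0.9 -4.1 -1.7] T [-0.67  0.24 -0.02] w 0.7 gf 1.9 q [ 14.  14. 111.  -0.  56. 100.]
```

View pics/c4.png

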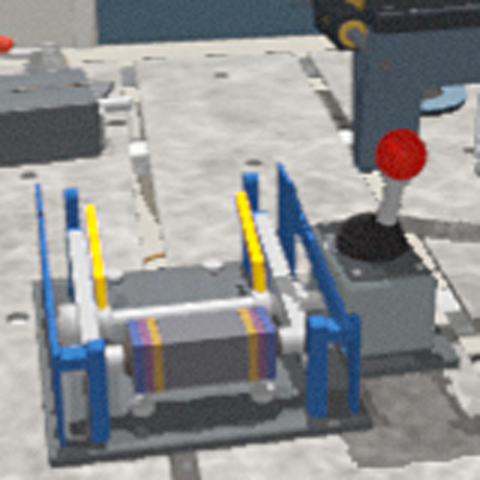

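The hot shaft now lies against the end stops (centre ~(205,350)), the stick is fully tipped, and the slots are empty. I'll ease the stick back to centre and withdraw.

Emit:
{"fn": "step_arm", "kwargs": {"steps": [[0, 0, 0, 0, 9, 0, 0], [0, 0, 0, 0, 9, 0, 0], [0, 0, 0, 0, 9, 0, 0], [0, 0, 0, 0, 9, 0, 0], [0, 0, 0, 0, 9, 0, 0], [0, 0, 0, 0, 9, 0, 0], [0, 0, 0, 0, 25, 0, 0], [0, 0, -3.5, 0, 25, 0, 0.55]]}}

```text
time_s: 5.25
ee_pos: [461.4, 20.3, 123.9]
ee_rot: [-180.0, -0.0, 8.0]
force: [-0.2, 0.2, 0.2]
gripper_width: 7.8
gripper_force: 0.0
```

```bash
python3 - <<'E'
from h import *; st(); st(RACK)
for y in (13,-63): print(y,proj('top',w(RACK,[(-70,y,0),(-102,y,0),(-70,y,40)])))
print('laid',proj('top',w(RACK,[(-193+75,-25,15),(-193-75,-25,15),(-193,10,15),(-193,-60,15)])))
E
```

```text
5.25 pos [461.4  20.3 123.9] rot [-179.99   -0.      7.96] local [-120.4  -17.7  123.9] F [-0.2  0.2  0.2] T [0.   0.03 0.  ] w 7.8 gf 0.0 q [  1.  13. 112.   0.  55.  83.]
5.25 pos [461.4  20.3 123.9] rot [-179.99   -0.      7.96] local [-183.6  300.6  123.9] F [-0.2  0.2  0.2] T [0.   0.03 0.  ] w 7.8 gf 0.0 q [  1.  13. 112.   0.  55.  83.]
13 [[374.07437066 196.0579865 ]
 [376.63382375 209.90503683]
 [377.74921884 192.49385561]]
-63 [[406.63293031 191.28212088]
 [409.33820696 205.01916572]
 [411.55973036 187.55395551]]
laid [[396.02368106 213.36546007]
 [408.50646413 280.96181475]
 [386.77327769 249.28360792]
 [417.6782013  244.41595505]]
```

```bash
python3 - <<'E'
from h import *
def tri(a,b):
    s=least_squares(lambda P:np.r_[proj('top',P)[0]-a,proj('side',P)[0]-b],[650,-330,30]); return s.x.round(0),tojig(s.x,RACK).round(0),round(s.cost,1)
print(tri((438,120),(205,190)),tri((430,165),(229,196)),tri((394.6,204.6),(268.9,214.4)))
E
```

```text
(array([ 769., -386.,   69.]), array([  66., -143.,   69.]), np.float64(0.3)) (array([ 682., -368.,   47.]), array([ -18., -114.,   47.]), np.float64(28.7)) (array([ 588., -290.,   17.]), array([-100.,  -24.,   17.]), np.float64(0.8))
```

Emit:
{"fn": "step_arm", "kwargs": {"steps": [[0, 0, 0, 20, 50, 0, 0.35], [0, 0, 0, 20, 50, 0, 0.35], [0, 0, 0, 20, 50, 0, 0.35], [0, 0, 0, 10, 50, 0, 0.35], [0, 0, 0, 10, 50, 0, 0.35], [0, 0, 0, 0, 50, 0, 0.35], [0, 0, 0, 0, 0, 0, 0.35], [0, 0, 0, 0, 0, 0, 0.35]]}}

```text
time_s: 6.25
ee_pos: [581.0, -265.0, 123.5]
ee_rot: [-179.9, 0.0, 7.8]
force: [0.2, 0.9, 0.0]
gripper_width: 31.9
gripper_force: 0.0
```

```bash
python3 -c "from h import *; st(RACK)"
```

```text
6.25 pos [ 581.  -265.   123.5] rot [-1.7993e+02  5.0000e-02  7.7900e+00] local [-103.9    1.7  123.5] F [0.2 0.9 0. ] T [0.01 0.02 0.01] w 31.9 gf 0.0 q [-26.  28.  88.   0.  64.  57.]
```

Emit:
{"fn": "step_arm", "kwargs": {"steps": [[0, 0, 0, 14, 26, 0, 0.35], [0, 0, 0, 0, 0, 25, 0.35], [0, 0, 0, 0, 0, 25, 0.35], [0, 0, 0, 0, 0, 25, 0.35], [0, 0, 0, 0, 0, 18, 0.35], [0, 0, 0, 0, 0, 15, 0.35], [0, 0, 0, 0, 0, 6, 0.35], [0, 0, 0, 0, 0, 4, 0.35]]}}

```text
time_s: 7.25
ee_pos: [599.3, -289.2, 6.1]
ee_rot: [180.0, -0.0, 7.8]
force: [-0.6, 1.0, 0.8]
gripper_width: 32.0
gripper_force: 0.0
```

```bash
python3 -c "from h import *; st(RACK)"
```

```text
7.25 pos [ 599.3 -289.2    6.1] rot [ 1.7997e+02 -4.0000e-02  7.8400e+00] local [-89.  -24.7   6.1] F [-0.6  1.   0.8] T [-0.03  0.   -0.01] w 32.0 gf 0.0 q [-27.  36.  91.  -0.  52.  55.]
```

Emit:
{"fn": "step_arm", "kwargs": {"steps": [[0, 0, 0, 0, 0, 1, 0], [0, 0, 0, 0, 0, 0, 0], [0, 0, 0, 0, 0, 0, 0], [0, 0, 0, 0, 0, 0, 0], [0, 0, 0, 0, 0, 0, 0], [0, 0, 0, 0, 0, 0, 0], [0, 0, 0, -4, 0, 0, 0], [0, 0, 0, -6, 0, 0, 0]], "force": 45}}

```text
time_s: 8.25
ee_pos: [589.8, -290.6, 5.3]
ee_rot: [179.9, -0.1, 7.8]
force: [2.6, 0.0, 1.7]
gripper_width: 13.4
gripper_force: 45.0
```

```bash
python3 -c "from h import *; st(RACK)"
```

```text
8.25 pos [ 589.8 -290.6    5.3] rot [ 1.7995e+02 -1.1000e-01  7.8300e+00] local [-98.7 -24.8   5.3] F [2.6 0.  1.7] T [ 0.12 -0.54 -0.01] w 13.4 gf 45.0 q [-27.  36.  93.   0.  51.  55.]
```

Emit:
{"fn": "step_arm", "kwargs": {"steps": [[0, 0, 0, -15, 0, 0, 0], [0, 0, 0, -20, 0, 0, 0], [0, 0, 0, -20, 0, 0, 0], [0, 0, 0, -20, 0, 0, 0], [0, 0, 0, -20, 0, 0, 0], [0, 0, 0, -20, 0, 0, 0], [0, 0, 0, -20, 0, 0, 0], [0, 0, 0, -20, 0, 0, 0]]}}

```text
time_s: 9.25
ee_pos: [433.6, -311.5, 4.7]
ee_rot: [-180.0, 0.1, 7.8]
force: [-0.4, -0.2, -3.9]
gripper_width: 12.9
gripper_force: 45.0
```

```bash
python3 -c "from h import *; st(RACK)"
```

```text
9.25 pos [ 433.6 -311.5    4.7] rot [-1.7996e+02  6.0000e-02  7.8400e+00] local [-256.2  -24.3    4.7] F [-0.4 -0.2 -3.9] T [-0.04  0.23 -0.06] w 12.9 gf 45.0 q [-37.  27. 110.  -0.  42.  45.]
```

Emit:
{"fn": "step_arm", "kwargs": {"steps": [[0, 0, 0, -10, 0, 0, 0], [0, 0, 0, 0, 0, 1.5, 0], [0, 0, 0, 0, 0, 1.5, 0], [0, 0, 0, 0, 0, 0, 0], [0, 0, 0, 0, 0, 0, 0.35], [0, 0, 0, 0, 0, 0, 0.35], [0, 0, 0, 0, 0, 0, 0.4], [0, 0, 0, 0, 0, 0, 0.4]]}}

```text
time_s: 10.25
ee_pos: [425.7, -312.9, 2.0]
ee_rot: [180.0, -0.0, 7.8]
force: [0.5, 0.4, -0.0]
gripper_width: 36.8
gripper_force: 0.0
```

Emit:
{"fn": "step_arm", "kwargs": {"steps": [[0, 0, 0, 0, 0, -10, 0.4], [0, 0, 0, 0, 0, -30, 0.4], [0, 0, 0, 0, 0, -40, 0.4], [0, 0, 0, -40, 0, -20, 0.8], [0, 0, 0, -40, 0, 0, 0.8], [0, 0, 0, 0, 0, 0, 0.8], [0, 0, 0, 0, 0, 0, 0.8], [0, 0, 0, 0, 0, 0, 0.8]]}}

```text
time_s: 11.25
ee_pos: [347.4, -324.0, 102.0]
ee_rot: [180.0, -0.0, 7.9]
force: [0.1, -0.1, -0.2]
gripper_width: 72.9
gripper_force: 0.0
```

```bash
python3 - <<'E'
from h import *; st(RACK)
from workcell import *
t=grab_frame("top")["image"]; s=grab_frame("side")["image"]
e=lambda im,x,y,w,h,k:cv2.resize(im[y:y+h,x:x+w],None,fx=k,fy=k,interpolation=cv2.INTER_CUBIC)
cv2.imwrite("pics/c5.png",np.hstack([e(t,360,170,90,135,4),e(s,240,180,100,135,4)]))
E
```

```text
11.25 pos [ 347.4 -324.   102. ] rot [ 1.7997e+02 -3.0000e-02  7.8700e+00] local [-343.4  -25.   102. ] F [ 0.1 -0.1 -0.2] T [ 0.02  0.03 -0.  ] w 72.9 gf 0.0 q [-44.  16. 112.   0.  53.  38.]
```

View pics/c5.png

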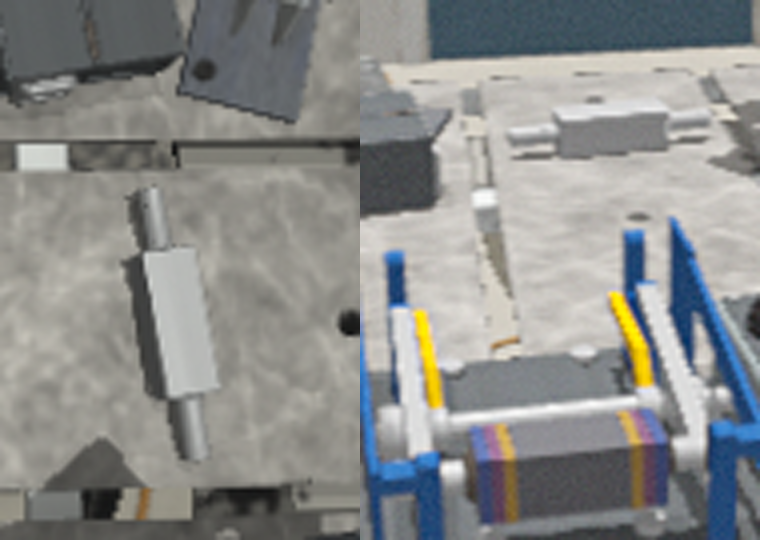

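The top crop shows the new shaft flat on the bench with square corners at (143,253), (193,247), (217,388), (166,397) and stub ends at (150,190) and (195,458). It is clear of the rack. In the side crop the hot shaft is at the stops.

```bash
python3 - <<'E'
from h import *
T=lambda u,v:px(360,170,u,v); S=lambda u,v:px(240,180,u-360,v)
obs=[('top',(40,15,30),T(143,253)),('top',(40,-15,30),T(193,247)),('top',(-40,-15,30),T(217,388)),('top',(-40,15,30),T(166,397)),
('top',(75,0,15),T(149,189)),('top',(-75,0,15),T(195,459)),
('side',(75,0,15),S(509,139)),('side',(-75,0,15),S(710,122)),('side',(40,15,0),S(558,157)),('side',(-40,15,0),S(668,148))]
p,r=fit(obs,[490,-304,8]);print(p,r.round(1).tolist())
print(tojig([p[0],p[1],0],RACK))
E
```

```text
[ 488.80201989 -304.13264605    6.78033679] [[-0.6, -0.5], [0.3, -0.8], [0.5, 0.6], [-0.3, 0.3], [0.2, -0.2], [-0.0, 0.2], [-0.3, -0.4], [-0.2, -0.9], [0.7, 0.7], [0.2, 0.3]]
[-200.53437199  -24.54409485    0.        ]
```

Emit:
{"fn": "step_arm", "kwargs": {"steps": [[0, 0, 0.5, 48, 0, 0, 0.6], [0, 0, 0, 48, 0, 0, 0.6], [0, 0, 0, 47, 0, 0, 0.6], [0, 0, 0, 0, 0, 30, 0.6], [0, 0, 0, 0, 0, 30, 0.6], [0, 0, 0, 0, 0, 25, 0.6], [0, 0, 0, 0, 0, 10, 0.6], [0, 0, 0, 0, 0, 4, 0.6]]}}

```text
time_s: 12.35
ee_pos: [488.4, -305.1, 2.6]
ee_rot: [-180.0, 0.0, 7.4]
force: [0.1, 0.3, 0.3]
gripper_width: 55.1
gripper_force: 0.0
```

Emit:
{"fn": "step_arm", "kwargs": {"steps": [[0, 0, 0, 0, 0, 0, 0.6], [0, 0, 0, 0, 0, 0, 0], [0, 0, 0, 0, 0, 0, 0], [0, 0, 0, 0, 0, 0, 0], [0, 0, 0, 0, 0, 0, 0], [0, 0, 0, 0, 0, 0, 0], [0, 0, 0, 0, 0, 0, 0], [0, 0, 0, 0, 0, 0, 0]], "force": 40}}

```text
time_s: 13.35
ee_pos: [488.3, -305.2, 3.4]
ee_rot: [180.0, -0.0, 7.3]
force: [-1.0, 1.9, 5.7]
gripper_width: 29.9
gripper_force: 40.0
```

```bash
python3 -c "from h import *; st(RACK)"
```

```text
13.35 pos [ 488.3 -305.2    3.4] rot [ 1.7998e+02 -3.0000e-02  7.3300e+00] local [-201.2  -25.6    3.4] F [-1.   1.9  5.7] T [0.27 0.18 0.03] w 29.9 gf 40.0 q [-33.  30. 105.   0.  45.  50.]
```

Emit:
{"fn": "step_arm", "kwargs": {"steps": [[0, 0, 0, 0, 0, -30, 0], [0, 0, 3, 0, 0, -50, 0], [0, 0, 0, 0, 0, -50, 0], [0, 0, 0, 20, -55, 0, 0], [0, 0, 0, 20, -58, 0, 0], [0, 0, 0, 20, -58, 0, 0], [0, 0, 0, 20, -58, 0, 0], [0, 0, 0, 20, -58, 0, 0]]}}

```text
time_s: 14.35
ee_pos: [565.8, -9.6, 131.8]
ee_rot: [180.0, 0.1, 4.3]
force: [-0.2, -0.8, -3.1]
gripper_width: 29.8
gripper_force: 40.0
```

```bash
python3 -c "from h import *; st()"
```

```text
14.35 pos [565.8  -9.6 131.8] rot [1.7998e+02 1.0000e-01 4.3400e+00] local [-18.5 -55.4 131.8] F [-0.2 -0.8 -3.1] T [ 0.   -0.04  0.02] w 29.8 gf 40.0 q [-2. 21. 98. -0. 61. 84.]
```

Emit:
{"fn": "step_arm", "kwargs": {"steps": [[0, 0, 0, 10, -29, 0, 0], [0, 0, 0, 8, -29, 0, 0], [0, 0, 0, 0, 0, 15, 0], [0, 0, 0, 0, 0, 15, 0], [0, 0, 0, 0, 0, 12, 0], [0, 0, 0, 0, 0, 8, 0], [0, 0, 0, 0, 0, 0, 0], [0, 0, 0, 0, 0, 0, 0]]}}

```text
time_s: 15.35
ee_pos: [580.2, 47.5, 83.4]
ee_rot: [180.0, -0.1, 4.3]
force: [0.5, 0.4, -2.7]
gripper_width: 29.8
gripper_force: 40.0
```

```bash
python3 - <<'E'
from h import *; st()
from workcell import *
t=grab_frame("top")["image"]; s=grab_frame("side")["image"]
e=lambda im,x,y,w,h,k:cv2.resize(im[y:y+h,x:x+w],None,fx=k,fy=k,interpolation=cv2.INTER_CUBIC)
cv2.imwrite("pics/top_pre.png",t);cv2.imwrite("pics/side_pre.png",s)
cv2.imwrite("pics/c6.png",np.hstack([e(t,190,150,70,120,5),e(s,230,215,90,120,5)]))
E
```

```text
15.35 pos [580.2  47.5  83.4] rot [ 1.7999e+02 -6.0000e-02  4.3100e+00] local [ 0.1  0.5 83.4] F [ 0.5  0.4 -2.7] T [0.03 0.02 0.02] w 29.8 gf 40.0 q [ 4. 25. 99. -0. 55. 89.]
```

View pics/c6.png

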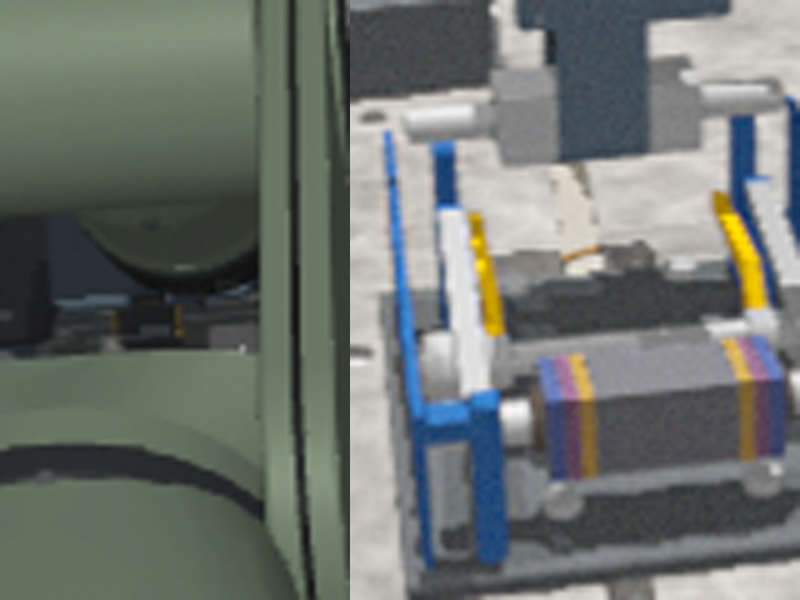

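Emit:
{"fn": "step_arm", "kwargs": {"steps": [[0, 0, 0, 0, -4, 0, 0], [0, 0, 0, 0, 0, 6, 0], [0, 0, 0, 0, 0, 6, 0], [0, 0, 0, 0, 0, 5, 0], [0, 0, 0, 0, 0, 2, 0], [0, 0, 0, 0, 0, 0, 0], [0, 0, 0, 0, 0, 0, 0], [0, 0, 0, 0, 0, 0, 0]]}}

```text
time_s: 16.45
ee_pos: [579.6, 51.7, 64.1]
ee_rot: [180.0, -0.0, 4.3]
force: [-0.1, 0.9, -2.3]
gripper_width: 30.1
gripper_force: 40.0
```

```bash
python3 -c "from h import *; st()"
```

```text
16.45 pos [579.6  51.7  64.1] rot [ 1.80e+02 -3.00e-02  4.33e+00] local [-0.2  4.8 64.1] F [-0.1  0.9 -2.3] T [ 0.02 -0.04 -0.07] w 30.1 gf 40.0 q [  4.  26. 100.  -0.  53.  90.]
```

Emit:
{"fn": "step_arm", "kwargs": {"steps": [[0, 0, 0, 0, 1, 0, 0], [0, 0, 0, 0, 1, 0, 0], [0, 0, 0, 0, 0.5, 0, 0], [0, 0, 0, 0, 0.5, 0, 0], [0, 0, 0, 0, 0.5, 0, 0], [0, 0, 0, 0, 0.5, 0, 0], [0, 0, 0, 0, 0, 0, 0], [0, 0, 0, 0, 0, 0, 0]]}}

```text
time_s: 17.45
ee_pos: [579.7, 47.7, 63.9]
ee_rot: [180.0, -0.0, 4.3]
force: [0.1, -0.5, -3.7]
gripper_width: 29.7
gripper_force: 40.0
```

```bash
python3 -c "from h import *; st()"
```

```text
17.45 pos [579.7  47.7  63.9] rot [180.    -0.     4.33] local [-0.3  0.8 63.9] F [ 0.1 -0.5 -3.7] T [ 0.02 -0.03  0.05] w 29.7 gf 40.0 q [  4.  26. 101.  -0.  53.  89.]
```

No contact yet. I'll carry on towards the high lip.

Emit:
{"fn": "step_arm", "kwargs": {"steps": [[0, 0, 0, 0, 0.5, 0, 0], [0, 0, 0, 0, 0.5, 0, 0], [0, 0, 0, 0, 0.5, 0, 0], [0, 0, 0, 0, 0, 0, 0], [0, 0, 0, 0, 0, 0, 0], [0, 0, 0, 0, 0, 0, 0], [0, 0, 0, 0, 0, 0, 0], [0, 0, 0, 0, 0, 0, 0]]}}

```text
time_s: 18.45
ee_pos: [579.8, 46.5, 64.0]
ee_rot: [-180.0, -0.0, 4.3]
force: [-0.0, 4.6, -3.6]
gripper_width: 29.7
gripper_force: 40.0
```

```bash
python3 -c "from h import *; st()"
```

```text
18.45 pos [579.8  46.5  64. ] rot [-179.97   -0.      4.31] local [-0.3 -0.4 64. ] F [-0.   4.6 -3.6] T [ 0.7   0.07 -0.16] w 29.7 gf 40.0 q [  3.  26. 101.   0.  53.  89.]
```

Emit:
{"fn": "step_arm", "kwargs": {"steps": [[0, 0, 0, 0, 0.5, 0, 0], [0, 0, 0, 0, 0.5, 0, 0], [0, 0, 0, 0, 0.5, 0, 0], [0, 0, 0, 0, 0, 0, 0], [0, 0, 0, 0, 0, 0, 0], [0, 0, 0, 0, 0, 0, 0], [0, 0, 0, 0, 0, 0, 0], [0, 0, 0, 0, 0, 0, 0]]}}

```text
time_s: 19.45
ee_pos: [579.8, 46.4, 63.9]
ee_rot: [-179.8, -0.0, 4.3]
force: [-1.6, 8.8, -2.6]
gripper_width: 29.9
gripper_force: 40.0
```

```bash
python3 -c "from h import *; st()"
```

```text
19.45 pos [579.8  46.4  63.9] rot [-179.83   -0.      4.25] local [-0.3 -0.6 63.9] F [-1.6  8.8 -2.6] T [ 1.52  0.2  -0.31] w 29.9 gf 40.0 q [  3.  26. 101.   0.  53.  89.]
```

Emit:
{"fn": "step_arm", "kwargs": {"steps": [[0, 0, 0, 0, -1.2, 0, 0], [0, 0, 0, 0, -1.1, 0, 0], [0, 0, 0, 0, 0, 1, 0], [0, 0, 0, 0, 0, 1.5, 0], [0, 0, 0, 0, 0, 1.5, 0], [0, 0, 0, 0, 0, 1.5, 0], [0, 0, 0, 0, 0, 1.5, 0], [0, 0, 0, 0, 0, 0, 0]]}}

```text
time_s: 20.45
ee_pos: [579.6, 46.8, 56.7]
ee_rot: [180.0, 0.0, 4.4]
force: [0.5, 0.7, -3.4]
gripper_width: 29.8
gripper_force: 40.0
```

```bash
python3 -c "from h import *; st()"
```

```text
20.45 pos [579.6  46.8  56.7] rot [1.7997e+02 2.0000e-02 4.3500e+00] local [-0.5 -0.2 56.7] F [ 0.5  0.7 -3.4] T [ 0.01 -0.05 -0.01] w 29.8 gf 40.0 q [  3.  27. 101.  -0.  52.  89.]
```

Emit:
{"fn": "step_arm", "kwargs": {"steps": [[0, 0, 0, 0, 0, 1.5, 0], [0, 0, 0, 0, 0, 1.5, 0], [0, 0, 0, 0, 0, 1.5, 0], [0, 0, 0, 0, 0, 1.5, 0], [0, 0, 0, 0, 0, 1.5, 0], [0, 0, 0, 0, 0, 1, 0], [0, 0, 0, 0, 0, 0, 0], [0, 0, 0, 0, 0, 0, 0]]}}

```text
time_s: 21.45
ee_pos: [579.8, 47.1, 48.5]
ee_rot: [180.0, -0.0, 4.3]
force: [-0.1, -0.7, -3.3]
gripper_width: 29.5
gripper_force: 40.0
```

```bash
python3 -c "from h import *; st()"
```

```text
21.45 pos [579.8  47.1  48.5] rot [ 1.80e+02 -1.00e-02  4.33e+00] local [-0.2  0.1 48.5] F [-0.1 -0.7 -3.3] T [ 0.02 -0.03 -0.01] w 29.5 gf 40.0 q [  4.  27. 101.  -0.  51.  89.]
```

Emit:
{"fn": "step_arm", "kwargs": {"steps": [[0, 0, 0, 0, 0, 0.4, 0], [0, 0, 0, 0, 0, 0.4, 0], [0, 0, 0, 0, 0, 0.4, 0], [0, 0, 0, 0, 0, 0.4, 0], [0, 0, 0, 0, 0, 0, 0], [0, 0, 0, 0, 0, 0, 0], [0, 0, 0, 0, 0, 0, 0], [0, 0, 0, 0, 0, 0, 0]]}}

```text
time_s: 22.45
ee_pos: [579.8, 47.1, 47.3]
ee_rot: [180.0, -0.0, 4.3]
force: [-2.6, -0.6, 4.6]
gripper_width: 29.5
gripper_force: 40.0
```

```bash
python3 -c "from h import *; st()"
```

```text
22.45 pos [579.8  47.1  47.3] rot [ 1.7999e+02 -2.0000e-02  4.3300e+00] local [-0.3  0.1 47.3] F [-2.6 -0.6  4.6] T [0.02 0.44 0.01] w 29.5 gf 40.0 q [  4.  28. 102.  -0.  51.  89.]
```

Emit:
{"fn": "step_arm", "kwargs": {"steps": [[0, 0, 0, 0, 0, 0, 0.55], [0, 0, 0, 0, 0, 0, 0.55], [0, 0, 0, 0, 0, 0, 0.55], [0, 0, 0, 0, 0, 0, 0.55], [0, 0, 0, 0, 0, -5, 0.55], [0, 0, 0, 0, 0, -15, 0.55], [0, 0, 0, 0, 0, -30, 0.55], [0, 0, 0, 0, 0, -40, 0.55]]}}

```text
time_s: 23.45
ee_pos: [579.4, 47.0, 138.2]
ee_rot: [180.0, 0.0, 4.3]
force: [1.2, -1.2, -0.4]
gripper_width: 50.0
gripper_force: 0.0
```

Emit:
{"fn": "step_arm", "kwargs": {"steps": [[0, 0, 0, 0, 0, -30, 0.55], [0, 0, 0, 0, 50, -10, 0.55], [0, 0, 0, 0, 55, 0, 0.55], [0, 0, 0, 0, 55, 0, 0.55], [0, 0, 0, 0, 55, 0, 0.55], [0, 0, 0, 0, 55, 0, 0.55], [0, 0, 0, 0, 55, 0, 0.55], [0, 0, 0, 0, 0, 0, 0.55]]}}

```text
time_s: 24.45
ee_pos: [604.2, -281.0, 177.6]
ee_rot: [179.9, -0.1, 4.1]
force: [0.5, -0.4, -0.2]
gripper_width: 50.2
gripper_force: 0.0
```

```bash
python3 - <<'E'
from h import *; st()
from workcell import *
t=grab_frame("top")["image"]; s=grab_frame("side")["image"]
e=lambda im,x,y,w,h,k:cv2.resize(im[y:y+h,x:x+w],None,fx=k,fy=k,interpolation=cv2.INTER_CUBIC)
cv2.imwrite("pics/c7.png",np.hstack([e(t,155,155,70+35,140,4)[:,:400],e(s,230,195,100+45,140,4)])[:, :800] if 0 else np.hstack([e(t,160,160,95,130,4),e(s,238,200,100,130,4)]))
cv2.imwrite("pics/s_end.png",s)
print(proj('side',w(JIG,[(75,0,59),(-75,0,59),(-121,65,151)])))
hsv=cv2.cvtColor(s,cv2.COLOR_BGR2HSV); m=((hsv[...,0]<6)|(hsv[...,0]>174))&(hsv[...,1]>180)&(hsv[...,2]>100)
y,x=np.nonzero(m[190:240,330:370]); print('ball',x.mean()+330,y.mean()+190)
E
```

```text
24.45 pos [ 604.2 -281.   177.6] rot [ 1.7989e+02 -8.0000e-02  4.0700e+00] local [  -0.5 -328.9  177.6] F [ 0.5 -0.4 -0.2] T [0.05 0.03 0.05] w 50.2 gf 0.0 q [-26.  28.  80.  -0.  72.  60.]
[[241.70491322 256.64032148]
 [315.97315056 249.76188831]
 [349.49282047 216.64386197]]
ball 349.84736842105264 216.26842105263157
```

View pics/c7.png

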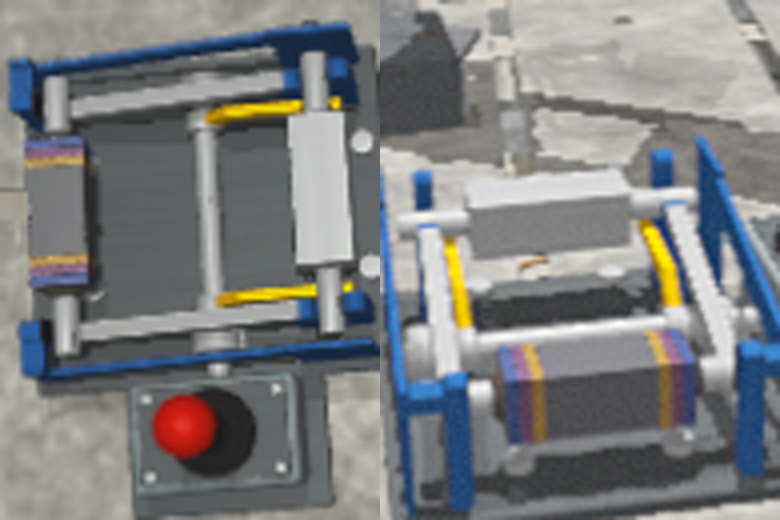

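The new shaft sits in both slots, with stub ends in the side crop at (402,222) and (695,195), where the hot one sat. The hot shaft is at its stops and the stick is at centre. Handing in.

```bash
python3 -c "
from workcell import *
print(job_done())"
```

```text
the job is handed in; nothing more can be done
None
```

The job is handed in at about 24.5 s of the 67 s: the last pictures show the hot shaft at the end stops, the stick back at centre, the new shaft seated in both jig slots and the arm clear; no verdict was returned.

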